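Stack the pantry canisters on the round board

ROBOT

A 6-joint arm with a two-finger parallel gripper is mounted at the origin on the work surface. World frame = base frame: x ahead of the robot, y to its left, z up, the work surface at z = 0. Lengths are in m, angles in rad, forces in N, time in s.
With the tool pointing down it reaches from about 0.325 to 0.85 m from the base axis. Payload 15.5 kg.
Tool frame: the origin (TCP) lies where the fingers leave the gripper's body, on its centre line; the fingertips stand 78 mm ahead of it and the grasp point (between the pads) lies 60 mm ahead of it; z points along the fingers, y is the direction in which the jaws open and shut (so a half turn about z gives the same grasp; the last joint's range is limited). The gripper opens to 91 mm and grips with 3 to 60 N. Pads are 32 mm wide; open, the fingers measure 118 mm over their backs; the gripper's body (76 mm by 178 mm) begins 60 mm behind the grasp point.
Start: joints at [1.175, 0.494, 1.345, -0, 1.302, -0.096], TCP at [0.185, 0.597, 0.292] pointing down, gripper open.
Joint ranges: [-2.91, 2.91], [-0.82, 2.16], [0.22, 2.67], [-1.22, 4.37], [0.12, 2.79], [-3.08, 3.08]. Speed limits (rad/s): [1.89, 1.89, 2.57, 3.01, 3.01, 3.01].

INTERFACE

Orientations are given as a unit quaternion [w, x, y, z].
In Python, from plant import read_state, snapshot, camera_info, close_job, spot_in, regions_of gives the robot as it stands.
- The arm moves only by the tool servo_tool, never from a script. Its argument "series" is a list of rows, each a list of 7 numbers: the turn, a rotation vector about the tool's x, y, z in units of 6 degrees (1.0 is 6 degrees), then the shift along the tool's x, y, z in units of 25 mm (1.0 is 25 mm), then the closure in counts, from 0 (fully open) to 255 (shut). In form: [[rx, ry, rz, x, y, z, claw], ...]. A call has exactly 10 rows; each row shifts and turns the commanded pose from where the row before left it, along the tool's axes as they then stand; what a row does not reach is not made up. A row lasts 1/12 s, in which the tool goes at most 41.7 mm and 7.16 degrees, less where a joint would pass 70% of its speed; a pose out of reach is approached as far as the arm can. A call is refused whole if a number of a shift passes 1 or a number of a turn 1, either way. A call with a gripper value outside its range is refused whole. The fingers move at their own pace and stop on an object; "newtons" is the grip in N (left out, the last holds). Time passes only in rows, so rows that do not move let the fingers close, or fill a call up. It gives the time, the measured TCP pose, the force and the opening at its end, in the units of the state.
- read_state(): the state, without advancing time (a new reading comes with each control period).
- snapshot(name): name is "scene" or "top" or "wrist"; returns the picture (480x640x3 uint8, red, green, blue); there is no depth.
- camera_info(name): a dict with "fx", "fy", "cx", "cy" (pixels), "dist" ([k1, k2, p1, p2, k3] as OpenCV has them; the pictures are not rectified), "R" (3x3) and "t" (3): a world point X has camera coordinates R X + t; the wrist camera has in their place "tool_from_camera" (4x4, takes a point from camera to tool coordinates, whose origin is the TCP and whose axes are the flange's). Camera axes: x right, y down, z forward; pixel columns grow to the right and rows downward; lengths in m; the calibration is good to about 2 mm. A picture is of the moment at which its call begins: read the wrist's pose just before it. camera_info takes no time and is no camera call.
- close_job(): hands the job in, once; it reports no verdict.
Trained networks look in the newest picture that a camera, given by its name, has taken for a name from the list of things; names that differ only in an ending like _2 or _b are one class to them, and where a whole thing is asked for, a point or a joint stands for the part that bears it (a point fixed in the world has none). Each returns a list of dicts, best first, with "confidence" (0 to 1); they miss things now and then, are a little off and sometimes report something else, mostly with a low value. They report only what shows in the picture. A call takes as long as a camera call. They do not tell look-alikes from the thing itself.
- spot_in(camera, name): "point" ([x, y, z] in m, in the coordinates of the camera as it stood for that picture, good to about 4 mm: the middle of the surface that is visible of it).
- regions_of(camera, name): "mask" (480x640 bool, what is visible of it).
The state is a dict: "time_s": time; "q": joint angles; "qvel": joint speeds; "effort": joint torques, N m; "eef_pos": TCP position; "eef_rot": TCP orientation; "contact_force": force on the tool from outside, world axes, zero at the start; "ft_torque": the same for the moment, N m; "opening": finger opening in m.
Only numpy, scipy, OpenCV 4.12 (cv2) and the standard library are available. Lean on these libraries where they do the work, as an engineer would, in place of code of your own. Each camera call takes 0.05 s, during which the arm holds its last target.

TASK

Stack the blue canisters on the middle of the round board, one at a time from the widest at the bottom to the narrowest at the top, each upright with its foot down in the recess of the one below, and finish by putting the wooden lid in the recess of the topmost. They are stoneware: set each down without dropping it or knocking it over, and leave the mug and the pepper mill where they stand.

Things in the scene. Friction and masses are not known exactly. Their poses are not given: they have to be found in the camera images.
- canister_large: Blue stoneware canister, round, the widest of three (medium height): body 66 mm in diameter, 52 mm high, about 350 g, loose, upright. Below 10 mm it narrows to a foot 56 mm in diameter. Its top has a 3 mm wide rim round a recess 60 mm in diameter, 6 mm deep, cork-floored; what stands in it is 46 mm above this underside. Origin: centre of the underside; z up its axis.
- canister_medium: Blue stoneware canister, round, the middle one of three in width, and the tallest: body 54 mm in diameter, 62 mm high, about 280 g, loose, upright. Below 10 mm it narrows to a foot 44 mm in diameter. Its top has a 3 mm wide rim round a recess 48 mm in diameter, 6 mm deep, cork-floored; what stands in it is 56 mm above this underside. Origin: centre of the underside; z up its axis.
- canister_small: Blue stoneware canister, round, the narrowest and lowest of three: body 42 mm in diameter, 46 mm high, about 140 g, loose, upright. Below 10 mm it narrows to a foot 32 mm in diameter. Its top has a 3 mm wide rim round a recess 36 mm in diameter, 6 mm deep, cork-floored; what stands in it is 40 mm above this underside. Origin: centre of the underside; z up its axis.
- lid: Small turned wooden lid, about 35 g, 39.5 mm high: plug below 22 mm in diameter, 7.5 mm high; then a flange 40 mm in diameter, 6 mm thick; then an upright knob 18 mm in diameter from 13.5 to 39.5 mm. Loose, upright at the start. The plug stands on the floor of the small canister's recess, the flange then just clear of its rim. Origin: centre of the underside; z up its axis.
- round_board: Round dark wooden board lying fixed on the counter, 140 mm in diameter, 14 mm thick. Origin: centre of its underside; z up; its top is 14 mm above the origin.
- square_trivet: Square dark wooden trivet with five pale stripes, fixed on the counter, 130 by 130 mm, 8 mm thick (9 mm over the stripes). Not used. Origin: centre of its underside.
- mug: White ceramic mug with a handle, 76 mm in diameter at the rim, 85 mm high, its handle standing out towards its own +y to about 70 mm from the axis; loose, not used, to be left alone. Origin: centre of the underside.
- pepper_mill: Pale turned wooden pepper mill, 48 mm in diameter at the foot, 110 mm high; loose, not used, to be left alone. Origin: centre of the underside.
There are look-alikes about, which are no part of the job. What is shaped like the lid but orange or yellow is not meant.

How it is judged:
By the outcome, as a careful person would: the job done as asked, in the order asked, and still so for the second after the job is handed in, with the robot touching nothing.
It also fails if it takes over 112 s, if anything falls off the work surface, if the arm or the gripper's body presses on something with over 40 N, if the wrist force passes 120 N, or if a joint passes its speed limit or range.

## Working session

There is one attempt and no reset: what is moved stays moved. The work goes in short steps, Python scripts to look and compute and a tool call to move; the robot and the scene stay as the last step left them, time stands still between calls to the robot, and variables do not carry over. Pictures are saved under pics/ and viewed, and the job is handed in when it is done.

Besides the shell and the picture viewer there is one more tool, called after "Emit:" as name([rows], argument=value, ...), one row to a line, values as JSON. servo_tool: Moves the arm, as the interface text tells. Its arguments: {"type":"object","properties":{"series":{"type":"array"},"newtons":{"type":"number"}},"required":["series"]}

```bash
mkdir -p pics; ls; python3 - <<'E'
from plant import *
import cv2
s=read_state();print({k:s[k] for k in('time_s','eef_pos','eef_rot','opening')})
for n in('scene','top','wrist'):
    im=snapshot(n);cv2.imwrite(f'pics/{n}0.png',im[:,:,::-1]);print(n,camera_info(n))
E
```

```text
pics
{'time_s': 0.0, 'eef_pos': array([0.1850627 , 0.59665242, 0.29162173]), 'eef_rot': array([-1.48378812e-04,  1.49842068e-01,  9.88709736e-01, -6.24716330e-04]), 'opening': 0.0912496728301504}
scene {'fx': 454.0204040962547, 'fy': 454.0204040962547, 'cx': 323.3800663636841, 'cy': 236.7404677314102, 'dist': array([-0.04576016,  0.        ,  0.        ,  0.        ,  0.        ]), 'R': array([[ 0.85605613,  0.51686491, -0.00430834],
       [ 0.44127365, -0.73514793, -0.51462131],
       [-0.26915696,  0.43864357, -0.85740676]]), 't': array([-0.46500038, -0.2185195 ,  0.98042508])}
top {'fx': 607.8982732820343, 'fy': 607.8982732820343, 'cx': 322.66467170638424, 'cy': 238.49312182856272, 'dist': array([-0.16552672,  0.        ,  0.        ,  0.        ,  0.        ]), 'R': array([[-0.01117885, -0.99974828, -0.01945252],
       [-0.99414499,  0.0132029 , -0.10724469],
       [ 0.10747452,  0.01813976, -0.99404234]]), 't': array([0.02270356, 0.55327431, 0.92735571])}
wrist {'fx': 381.60791187708253, 'fy': 381.60791187708253, 'cx': 323.8398256242874, 'cy': 230.34497028303673, 'dist': array([-0.07420953,  0.        ,  0.        ,  0.        ,  0.        ]), 'tool_from_camera': array([[-2.24485716e-04, -9.60499162e-01, -2.78282786e-01,
         7.90157431e-02],
       [ 9.99999635e-01, -4.45177942e-04,  7.29859756e-04,
        -1.16175620e-03],
       [-8.24915042e-04, -2.78282521e-01,  9.60498911e-01,
        -9.26155210e-02],
       [ 0.00000000e+00,  0.00000000e+00,  0.00000000e+00,
         1.00000000e+00]])}
```

View pics/scene0.png

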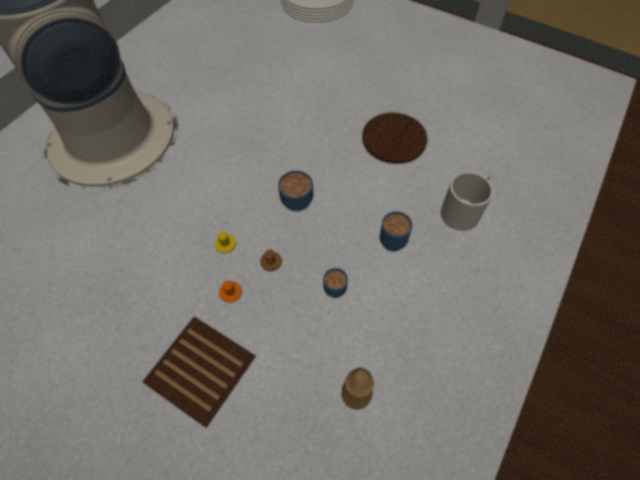

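View pics/top0.png

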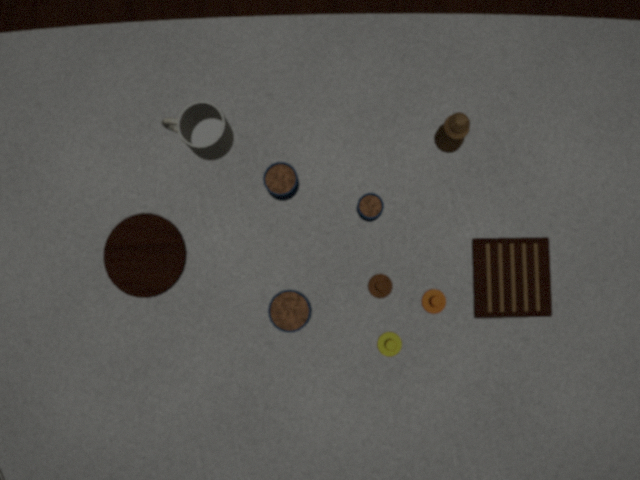

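View pics/wrist0.png

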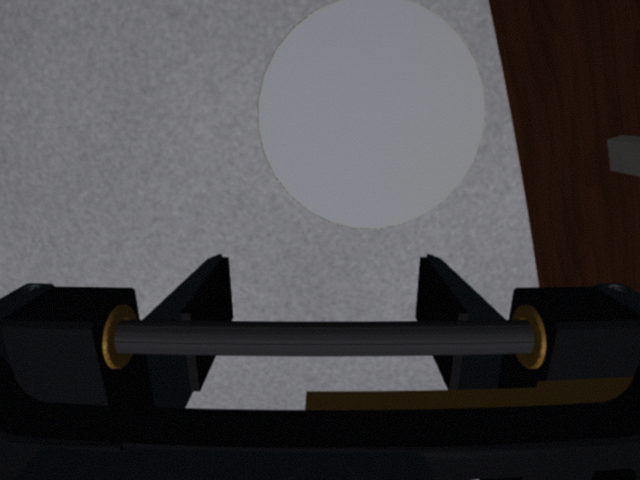

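Candidates for the lid in the scene picture are yellow (225,242), orange (230,291) and plain brown wood (270,260). In the top picture they are at (390,344), (433,301) and (380,286). The brown one fits the description. The canisters in the top picture are large (290,311), medium (281,180) and small (370,207). The board is at (145,255).

```bash
cat > h.py <<'E'
from plant import *
import numpy as np, cv2
from scipy.spatial.transform import Rotation as Ro
from scipy.optimize import least_squares
def pose(s=None):
    s=s or read_state(); q=s['eef_rot']; T=np.eye(4);T[:3,:3]=Ro.from_quat([q[1],q[2],q[3],q[0]]).as_matrix();T[:3,3]=s['eef_pos'];return T
def cam(n,T=None):
    c=camera_info(n);K=np.array([[c['fx'],0,c['cx']],[0,c['fy'],c['cy']],[0,0,1]])
    if n=='wrist':
        M=np.linalg.inv((pose() if T is None else T)@c['tool_from_camera']);return K,c['dist'],M[:3,:3],M[:3,3]
    return K,c['dist'],np.array(c['R']),np.array(c['t'])
def toplane(C,px,z):
    K,d,R,t=C;p=cv2.undistortPoints(np.asarray(px,float).reshape(-1,1,2),K,d)[:,0]
    dirs=np.c_[p,np.ones(len(p))]@R;o=-R.T@t
    return o+dirs*((z-o[2])/dirs[:,2])[:,None]
def proj(C,X):
    K,d,R,t=C;return cv2.projectPoints(np.asarray(X,float).reshape(-1,1,3),cv2.Rodrigues(R)[0],t,K,d)[0][:,0]
def circ(P,r=None):
    f=lambda v:np.hypot(P[:,0]-v[0],P[:,1]-v[1])-(v[2] if r is None else r)
    x0=[*P[:,:2].mean(0)]+([.02] if r is None else [])
    return least_squares(f,x0,loss='soft_l1',f_scale=.0005).x
E
python3 - <<'E'
from h import *
im=cv2.imread('pics/top0.png');C=cam('top')
cv2.imwrite('pics/crop0.png',cv2.resize(im[230:370,340:480],None,fx=4,fy=4,interpolation=cv2.INTER_CUBIC))
snapshot('top')
for n,z in [('round_board',.014),('canister_large',.052),('canister_medium',.062),('canister_small',.046),('lid',.0135),('mug',.085),('pepper_mill',.11)]:
    for r in regions_of('top',n):
        m=r['mask'].astype(np.uint8);c=max(cv2.findContours(m,0,1)[0],key=cv2.contourArea)
        P=toplane(C,c[:,0],z);(x,y),rr=cv2.minEnclosingCircle(P[:,:2].astype(np.float32))
        mm=cv2.moments(c);print(n,round(r['confidence'],2),'px',int(mm['m10']/mm['m00']),int(mm['m01']/mm['m00']),'fit',circ(P).round(4),'enc',round(x,4),round(y,4),round(rr,4))
print(read_state()['time_s'])
E
```

```text
round_board 0.95 px 144 254 fit [0.5326 0.3081 0.0691] enc 0.5326 0.3077 0.0707
round_board 0.43 px 202 129 fit [0.7378 0.2149 0.0514] enc 0.7319 0.226 0.0642
canister_large 0.66 px 289 310 fit [0.441  0.0679 0.0326] enc 0.4414 0.0679 0.0344
canister_medium 0.64 px 280 180 fit [0.6406 0.0794 0.0291] enc 0.6398 0.0805 0.0315
canister_small 0.56 px 369 206 fit [ 0.6006 -0.0579  0.0216] enc 0.6004 -0.058 0.0231
lid 0.84 px 433 300 fit [ 0.4531 -0.1589  0.0186] enc 0.4525 -0.1586 0.0198
lid 0.74 px 389 343 fit [ 0.3875 -0.0871  0.0195] enc 0.3877 -0.0868 0.0207
lid 0.68 px 379 285 fit [ 0.4786 -0.0738  0.0192] enc 0.4787 -0.0738 0.0202
mug 0.64 px 203 129 fit [0.7153 0.1984 0.0479] enc 0.7128 0.2078 0.0597
pepper_mill 0.57 px 452 132 fit [ 0.6999 -0.1786  0.0278] enc 0.7022 -0.1794 0.0345
0.55
```

View pics/crop0.png

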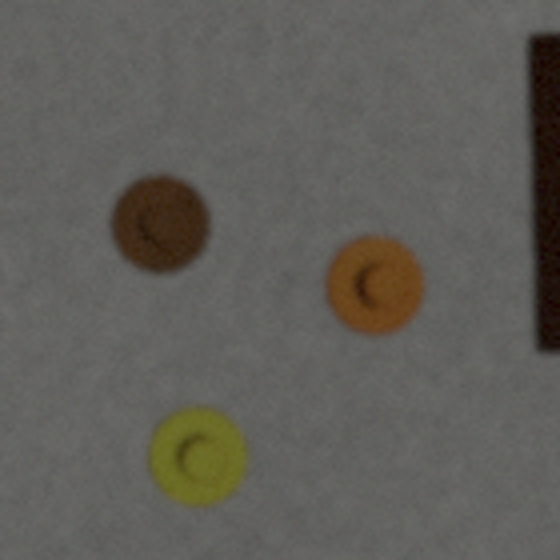

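The crop confirms the brown wood lid at top pixel (380,286). The other two are orange and yellow.

Emit:
servo_tool([
  [0,0,-0.957,0,0,0,0],
  [0,0,-0.957,0,0,0,0],
  [0,0,-0.957,0,0,0,0],
  [0,0,0,-0.389,-1,0,0],
  [0,0,0,-0.389,-1,0,0],
  [0,0,0,-0.389,-1,0,0],
  [0,0,0,-0.389,-1,0,0],
  [0,0,0,-0.389,-1,0,0],
  [0,0,0,-0.389,-1,0,0],
  [0,0,0,-0.389,-1,0,0],
], newtons=15)

```text
time_s: 1.38
eef_pos: [0.2535, 0.4207, 0.2923]
eef_rot: [0.0, -0.0, 1.0, 0.0]
contact_force: [0.5, -0.9, 0.2]
opening: 0.091
```

Emit:
servo_tool([
  [0,0,0,-0.389,-1,0,0],
  [0,0,0,-0.389,-1,0,0],
  [0,0,0,-0.389,-1,0,0],
  [0,0,0,-0.389,-1,0,0],
  [0,0,0,-0.389,-1,0,0],
  [0,0,0,-0.389,-1,0,0],
  [0,0,0,-0.389,-1,0,0],
  [0,0,0,-0.389,-1,0,0],
  [0,0,0,-0.389,-1,0,0],
  [0,0,0,-0.389,-1,0,0],
])

```text
time_s: 2.22
eef_pos: [0.3507, 0.1707, 0.2924]
eef_rot: [0.0, 0.0, 1.0, 0.0]
contact_force: [0.2, 0.4, -0.2]
opening: 0.0914
```

Emit:
servo_tool([
  [0,0,0,-0.4,-0.82,0,0],
  [0,0,0,-0.4,-0.82,0,0],
  [0,0,0,-0.4,-0.82,0,0],
  [0,0,0,-0.4,-0.82,0,0],
  [0,0,0,-0.4,-0.82,0,0],
  [0,0,0,0,0,0.5,0],
  [0,0,0,0,0,0.5,0],
  [0,0,0,0,0,0.5,0],
  [0,0,0,0,0,0,0],
  [0,0,0,0,0,0,0],
])

```text
time_s: 3.05
eef_pos: [0.4002, 0.0694, 0.2547]
eef_rot: [-0.001, 0.0, 1.0, -0.0]
contact_force: [0.9, 0.2, -0.0]
opening: 0.0911
```

```bash
python3 - <<'E'
from h import *
T=pose();C=cam('wrist',T);im=snapshot('wrist')[:,:,::-1].copy();cv2.imwrite('pics/w1.png',im)
print(T[:3,3],proj(C,[[.441,.068,.052],[.441,.068,.046]]))
cv2.imwrite('pics/w1b.png',np.clip(im.astype(float)*1.8,0,255))
E
```

```text
[0.40024095 0.06938918 0.25469536] [[323.19994438 270.41941627]
 [323.20817475 267.74177686]][ WARN:0@0.807] global loadsave.cpp:1063 imwrite_ Unsupported depth image for selected encoder is fallbacked to CV_8U.
```

View pics/w1b.png

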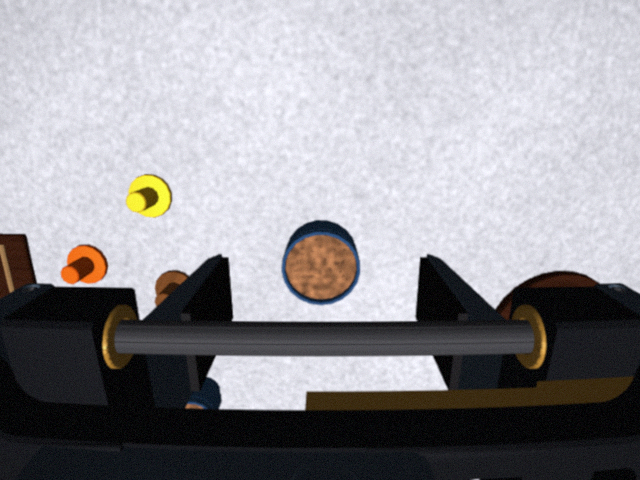

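The wrist picture shows the large canister at (321,268), between the open fingers.

```bash
cat >> h.py <<'E'
def corkmask(im,px,rad=60,w=None):
    # im RGB; warm (cork) pixels connected near px
    a=im.astype(int);m=((a[:,:,0]-a[:,:,2])>18).astype(np.uint8)
    m=cv2.morphologyEx(m,cv2.MORPH_OPEN,np.ones((3,3)));m=cv2.morphologyEx(m,cv2.MORPH_CLOSE,np.ones((5,5)))
    n,l,st,ce=cv2.connectedComponentsWithStats(m)
    d=np.hypot(*(ce-px).T);d[0]=1e9;d[st[:,4]<60]=1e9;k=d.argmin();return l==k,ce[k]
def model(C,c,zb,H,r):
    th=np.linspace(0,2*np.pi,120);S=8
    out=[]
    for z in(zb+H,zb+H-.006):
        m=np.zeros((480*1,640),np.uint8);p=proj(C,np.c_[c[0]+r*np.cos(th),c[1]+r*np.sin(th),0*th+z])
        cv2.fillPoly(m,[np.round(p*256).astype(np.int32)],255,cv2.LINE_AA,8);out.append(m/255.)
    return out[0]*out[1]
def cen(m):
    y,x=np.mgrid[:480,:640];return np.array([(m*x).sum(),(m*y).sum()])/m.sum()
def findcork(C,im,c0,zb,H,r):
    c=np.array(c0,float);mk,ce=corkmask(im,proj(C,[[*c,zb+H-.003]])[0])
    for _ in range(6):
        mo=model(C,c,zb,H,r);ms=cen(mo);P=toplane(C,[ce,ms],zb+H-.004);c=c+(P[0]-P[1])[:2]
    iou=(mo*mk).sum()/np.maximum(mo,mk).sum()
    return c,iou,mk.sum()/mo.sum()
DIM={'large':(.052,.030),'medium':(.062,.024),'small':(.046,.018)}
E
python3 - <<'E'
from h import *
T=pose();C=cam('wrist',T);im=snapshot('wrist')
print(findcork(C,im,(.441,.068),0,*DIM['large']))
C=cam('top');im=cv2.imread('pics/top0.png')[:,:,::-1]
for n,c in [('large',(.441,.068)),('medium',(.64,.08)),('small',(.60,-.058))]: print(n,findcork(C,im,c,0,*DIM[n]))
C=cam('scene');im=cv2.imread('pics/scene0.png')[:,:,::-1]
for n,c in [('large',(.441,.068)),('medium',(.64,.08)),('small',(.60,-.058))]: print(n,findcork(C,im,c,0,*DIM[n]))
E
```

```text
(array([0.44010093, 0.0658208 ]), np.float64(0.9508526870389143), np.float64(0.9517904347910917))
large (array([0.44114636, 0.06834993]), np.float64(0.8943766923695535), np.float64(0.8943766923695535))
medium (array([0.64480856, 0.08057465]), np.float64(0.864317882374373), np.float64(0.864317882374373))
small (array([ 0.60298449, -0.05895589]), np.float64(0.812496510008431), np.float64(0.812496510008431))
large (array([0.4412559 , 0.06697465]), np.float64(0.9038444223339084), np.float64(0.9085313883035607))
medium (array([0.64496163, 0.07899726]), np.float64(0.8827116171072487), np.float64(0.8860790843124093))
small (array([ 0.60286446, -0.06086247]), np.float64(0.8490508434974209), np.float64(0.8507157502168751))
```

Emit:
servo_tool([
  [0,0,0,-0.8,-0.07,0,0],
  [0,0,0,-0.8,-0.07,0,0],
  [0,0,0,0,0,0.9,0],
  [0,0,0,0,0,0.9,0],
  [0,0,0,0,0,0.9,0],
  [0,0,0,0,0,0.9,0],
  [0,0,0,0,0,0.9,0],
  [0,0,0,0,0,0.9,0],
  [0,0,0,0,0,0.6,0],
  [0,0,0,0,0,0.48,0],
])

```text
time_s: 3.98
eef_pos: [0.4407, 0.066, 0.0921]
eef_rot: [0.0, -0.0, 1.0, -0.0]
contact_force: [0.7, 0.2, 1.0]
opening: 0.0913
```

Emit:
servo_tool([
  [0,0,0,0,0,0,120],
  [0,0,0,0,0,0,120],
  [0,0,0,0,0,0,120],
  [0,0,0,0,0,0,120],
  [0,0,0,0,0,0,120],
  [0,0,0,0,0,0,120],
  [0,0,0,0,0,0,120],
  [0,0,0,0,0,0,120],
  [0,0,0,0,0,0,120],
  [0,0,0,0,0,0,120],
], newtons=20)

```text
time_s: 4.82
eef_pos: [0.441, 0.066, 0.0937]
eef_rot: [0.001, 0.0, 1.0, 0.0]
contact_force: [-0.2, -0.4, 10.2]
opening: 0.0655
```

Emit:
servo_tool([
  [0,0,0,0,0,-0.4,120],
  [0,0,0,0,0,-0.8,120],
  [0,0,0,0,0,-0.8,120],
  [0,0,0,0,0,-0.4,120],
  [0,0,0,-0.2,0.5,0,120],
  [0,0,0,-0.3,0.8,0,120],
  [0,0,0,-0.3,0.8,0,120],
  [0,0,0,-0.3,0.8,0,120],
  [0,0,0,-0.3,0.8,0,120],
  [0,0,0,-0.3,0.8,0,120],
])

```text
time_s: 5.65
eef_pos: [0.483, 0.1794, 0.1532]
eef_rot: [0.0, 0.0, 1.0, 0.0]
contact_force: [1.5, -0.2, -3.6]
opening: 0.0651
```

Emit:
servo_tool([
  [0,0,0,-0.3,0.8,0,120],
  [0,0,0,-0.3,0.8,0,120],
  [0,0,0,-0.3,0.8,0,120],
  [0,0,0,-0.3,0.8,0,120],
  [0,0,0,-0.3,0.8,0,120],
  [0,0,0,-0.3,0.6,0,120],
  [0,0,0,-0.2,0.4,0,120],
  [0,0,0,0,0,0,120],
  [0,0,0,0,0,0,120],
  [0,0,0,0,0,0,120],
])

```text
time_s: 6.48
eef_pos: [0.5324, 0.3026, 0.1526]
eef_rot: [-0.0, 0.0, 1.0, -0.0]
contact_force: [0.2, -0.7, -4.1]
opening: 0.0651
```

```bash
python3 - <<'E'
from h import *
T=pose();s=read_state();print(T[:3,3],s['contact_force'],s['opening'])
C=cam('wrist',T);im=snapshot('wrist');cv2.imwrite('pics/w2.png',np.clip(im[:,:,::-1].astype(float)*1.8,0,255).astype(np.uint8))
print(findcork(C,im,T[:2,3],T[2,3]-.093,*DIM['large']))
C=cam('top');im=snapshot('top');cv2.imwrite('pics/t2.png',np.clip(im[:,:,::-1].astype(float)*1.8,0,255).astype(np.uint8))
E
```

```text
[0.53239717 0.30256335 0.15264419] [ 0.18582757 -0.70192855 -4.07810794] 0.06514275811318555
(array([0.52040182, 0.30161396]), np.float64(0.5007343766537552), np.float64(0.5060741717559366))
```

View pics/w2.png

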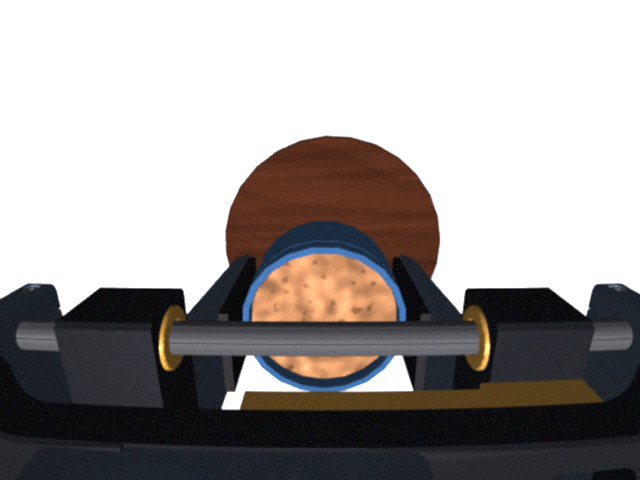

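View pics/t2.png

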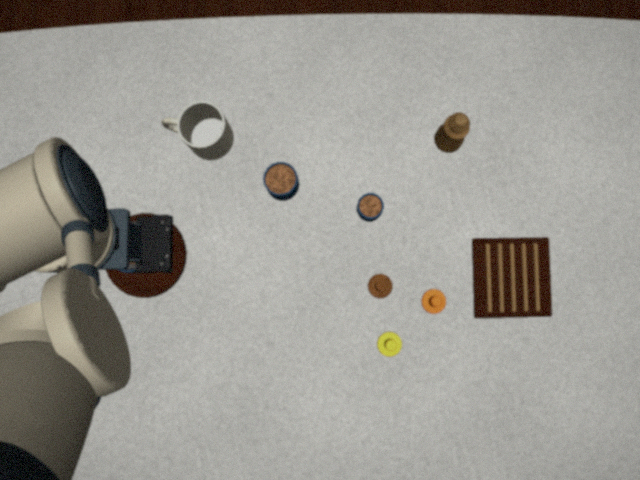

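The wrist picture shows the large canister held level at (325,315) over the board. The board's upper arc is visible, with its top at (332,136). I'll fit that arc.

```bash
python3 - <<'E'
from h import *
T=pose();C=cam('wrist',T)
im=cv2.imread('pics/w2.png');b=im.min(2)
pts=[]
for c in range(232,436,4):
    col=im[:,c].astype(int).sum(1); r=np.where(col[:240]<450)[0]
    if len(r): pts.append((c,r[0]-.5))
for r in range(160,240,5):
    row=im[r].astype(int).sum(1);k=np.where(row<450)[0]
    k=k[(k>200)&(k<460)]
    if len(k): pts+= [(k[0]-.5,r),(k[-1]+.5,r)]
P=toplane(C,pts,.014);print(circ(P),circ(P,.07))
# canister rim: cork bits above the bar: inner rim circle at top z
E
```

```text
[0.53046434 0.30703729 0.06839674] [0.53246239 0.30703043]
```

Emit:
servo_tool([
  [0,0,0,0.02,0.18,0,120],
  [0,0,0,0,0,0.4,120],
  [0,0,0,0,0,0.5,120],
  [0,0,0,0,0,0.4,120],
  [0,0,0,0,0,0.3,120],
  [0,0,0,0,0,0.16,120],
  [0,0,0,0,0,0.04,120],
  [0,0,0,0,0,0,120],
  [0,0,0,0,0,0,120],
  [0,0,0,0,0,0,120],
])

```text
time_s: 7.42
eef_pos: [0.5326, 0.308, 0.1077]
eef_rot: [0.0, 0.0, 1.0, 0.0]
contact_force: [-0.2, 0.9, -4.0]
opening: 0.0653
```

Emit:
servo_tool([
  [0,0,0,0,0,0.02,120],
  [0,0,0,0,0,0,120],
  [0,0,0,0,0,0,120],
  [0,0,0,0,0,0,120],
  [0,0,0,0,0,0,120],
  [0,0,0,0,0,0,120],
  [0,0,0,0,0,0,120],
  [0,0,0,0,0,0,120],
  [0,0,0,0,0,0,120],
  [0,0,0,0,0,0,120],
])

```text
time_s: 8.25
eef_pos: [0.5325, 0.3079, 0.1072]
eef_rot: [0.0, 0.0, 1.0, 0.0]
contact_force: [1.2, 0.8, -3.4]
opening: 0.0653
```

Emit:
servo_tool([
  [0,0,0,0,0,0.02,120],
  [0,0,0,0,0,0.02,120],
  [0,0,0,0,0,0,120],
  [0,0,0,0,0,0,120],
  [0,0,0,0,0,0,120],
  [0,0,0,0,0,0,120],
  [0,0,0,0,0,0,120],
  [0,0,0,0,0,0,120],
  [0,0,0,0,0,0,120],
  [0,0,0,0,0,0,120],
])

```text
time_s: 9.08
eef_pos: [0.5325, 0.3079, 0.1071]
eef_rot: [0.0, 0.0, 1.0, 0.0]
contact_force: [-4.0, -2.0, 13.0]
opening: 0.0652
```

Emit:
servo_tool([
  [0,0,0,0,0,0,0],
  [0,0,0,0,0,0,0],
  [0,0,0,0,0,0,0],
  [0,0,0,0,0,0,0],
  [0,0,0,0,0,0,0],
  [0,0,0,0,0,-0.2,0],
  [0,0,0,0,0,-0.4,0],
  [0,0,0,0,0,-0.8,0],
  [0,0,0,0,0,-0.9,0],
  [0,0,0,0,0,-0.9,0],
])

```text
time_s: 9.92
eef_pos: [0.5323, 0.3078, 0.1879]
eef_rot: [-0.0, 0.0, 1.0, -0.0]
contact_force: [0.9, 0.2, 0.6]
opening: 0.0911
```

Emit:
servo_tool([
  [0,0,0,0,0,-0.9,0],
  [0,0,0,0,0,-0.9,0],
  [0,0,0,0.5,0,-0.9,0],
  [0,0,0,0.6,0,-0.58,0],
  [0,0,0,0.5,0,0,0],
  [0,0,0,0,0,0,0],
  [0,0,0,0,0,0,0],
  [0,0,0,0,0,0,0],
  [0,0,0,0,0,0,0],
  [0,0,0,0,0,0,0],
])

```text
time_s: 10.75
eef_pos: [0.4929, 0.3078, 0.2678]
eef_rot: [-0.0, 0.0, 1.0, -0.0]
contact_force: [0.5, -0.6, 0.6]
opening: 0.0912
```

```bash
python3 - <<'E'
from h import *
T=pose();s=read_state();print(T[:3,3],s['contact_force'],s['opening'])
C=cam('wrist',T);im=snapshot('wrist');cv2.imwrite('pics/w3.png',np.clip(im[:,:,::-1].astype(float)*1.8,0,255).astype(np.uint8))
print(findcork(C,im,(.532,.308),.014,*DIM['large']))
E
```

```text
[0.49291303 0.30779473 0.26781744] [ 0.54071934 -0.58758512  0.57208268] 0.0912338993923178
(array([0.51066582, 0.30723057]), np.float64(0.20148588500786782), np.float64(3.288272064505982))
```

View pics/w3.png

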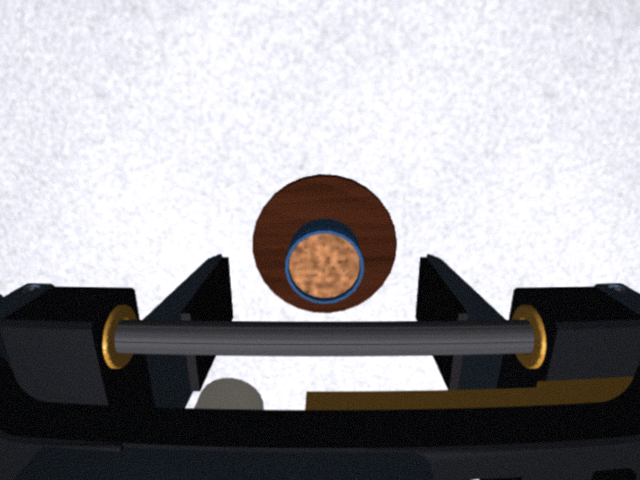

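The large canister stands at (324,267) on the board, with the board centred near (325,243). The board's brown leaked into the cork mask, so I'm tightening it.

```bash
sed -i 's/>18).astype/>18)\&(a[:,:,0]>rt)).astype/; s/m=((a\[/m=(((a[/; s/rad=60,w=None/rt=75/' h.py; python3 - <<'E'
from h import *
T=pose();C=cam('wrist',T);im=snapshot('wrist')
px=proj(C,[[.532,.308,.063]])[0].astype(int);print(im[px[1],px[0]],im[200,325])
print(findcork(C,im,(.532,.308),.014,*DIM['large']))
# board
a=im.astype(int);m=(a.sum(2)<260).astype(np.uint8);m[:170]=0;m[305:]=0;m[:,:245]=0;m[:,405:]=0
c=max(cv2.findContours(m,0,1)[0],key=cv2.contourArea)[:,0];c=c[(c[:,1]<300)&(c[:,1]>171)&(c[:,0]>246)&(c[:,0]<403)]
P=toplane(C,c,.014);print(circ(P),circ(P,.07))
E
```

```text
[103  72  50] [35 16  8]
(array([0.53111382, 0.30711294]), np.float64(0.9358037338712493), np.float64(0.9361899383790281))
[0.53018829 0.30723134 0.06876725] [0.5312263  0.30717824]
```

Emit:
servo_tool([
  [0,0,0,-0.44,-0.9,0,0],
  [0,0,0,-0.44,-0.9,0,0],
  [0,0,0,-0.44,-0.9,0,0],
  [0,0,0,-0.44,-0.9,0,0],
  [0,0,0,-0.44,-0.9,0,0],
  [0,0,0,-0.44,-0.9,0,0],
  [0,0,0,-0.44,-0.9,0,0],
  [0,0,0,-0.44,-0.9,0,0],
  [0,0,0,-0.44,-0.9,0,0],
  [0,0,0,-0.44,-0.9,0,0],
])

```text
time_s: 11.68
eef_pos: [0.603, 0.0815, 0.268]
eef_rot: [-0.0, 0.0, 1.0, -0.0]
contact_force: [0.7, 0.5, -0.3]
opening: 0.091
```

Emit:
servo_tool([
  [0,0,0,0,-0.2,0,0],
  [0,0,0,0,0,0,0],
  [0,0,0,0,0,0,0],
  [0,0,0,0,0,0,0],
  [0,0,0,0,0,0,0],
  [0,0,0,0,0,0,0],
  [0,0,0,0,0,0,0],
  [0,0,0,0,0,0,0],
  [0,0,0,0,0,0,0],
  [0,0,0,0,0,0,0],
])

```text
time_s: 12.52
eef_pos: [0.6024, 0.078, 0.2683]
eef_rot: [0.0, 0.0, 1.0, -0.0]
contact_force: [-0.1, -0.6, -0.2]
opening: 0.0912
```

```bash
python3 - <<'E'
from h import *
T=pose();s=read_state();print(T[:3,3],s['contact_force'],s['opening'])
C=cam('wrist',T);im=snapshot('wrist');cv2.imwrite('pics/w4.png',np.clip(im[:,:,::-1].astype(float)*1.8,0,255).astype(np.uint8))
print(findcork(C,im,(.6425,.079),0,*DIM['medium']))
E
```

```text
[0.60238714 0.07797678 0.26825305] [-0.14617128 -0.62440468 -0.20221302] 0.09123706320563854
(array([0.64352613, 0.07798923]), np.float64(0.9064340944699055), np.float64(0.9064340944699055))
```

View pics/w4.png

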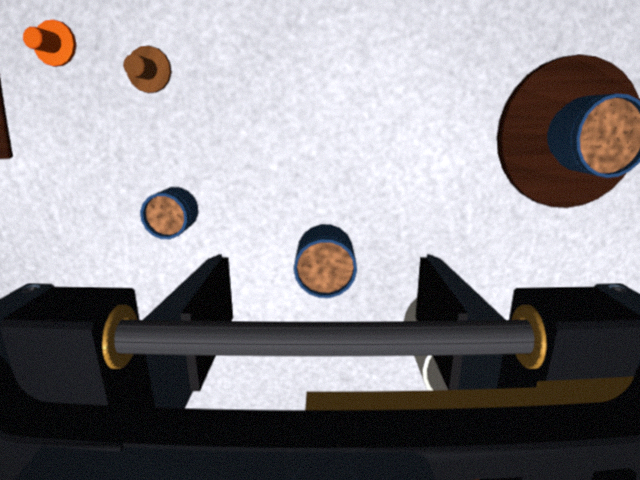

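Emit:
servo_tool([
  [0,0,0,-0.82,0,0,0],
  [0,0,0,-0.82,0,0,0],
  [0,0,0,0,0,0.9,0],
  [0,0,0,0,0,0.9,0],
  [0,0,0,0,0,0.9,0],
  [0,0,0,0,0,0.9,0],
  [0,0,0,0,0,0.9,0],
  [0,0,0,0,0,0.9,0],
  [0,0,0,0,0,0.9,0],
  [0,0,0,0,0,0.5,0],
])

```text
time_s: 13.4
eef_pos: [0.6425, 0.0778, 0.0958]
eef_rot: [-0.001, 0.0, 1.0, -0.0]
contact_force: [-0.3, 0.0, -0.3]
opening: 0.0915
```

Emit:
servo_tool([
  [0,0,0,0,0,0,150],
  [0,0,0,0,0,0,150],
  [0,0,0,0,0,0,150],
  [0,0,0,0,0,0,150],
  [0,0,0,0,0,0,150],
  [0,0,0,0,0,0,150],
  [0,0,0,0,0,0,150],
  [0,0,0,0,0,0,150],
  [0,0,0,0,0,0,150],
  [0,0,0,0,0,0,150],
])

```text
time_s: 14.23
eef_pos: [0.6439, 0.078, 0.0992]
eef_rot: [0.001, 0.0, 1.0, 0.0]
contact_force: [-1.7, 1.1, 7.8]
opening: 0.0545
```

```bash
python3 - <<'E'
from h import *
s=read_state();print(s['eef_pos'],s['opening'],s['contact_force'])
E
```

```text
[0.64388744 0.07796572 0.09921639] 0.05449701964958948 [-1.69184152  1.14327942  7.79506507]
```

Emit:
servo_tool([
  [0,0,0,0,0,-0.4,150],
  [0,0,0,0,0,-0.8,150],
  [0,0,0,0,0,-0.8,150],
  [0,0,0,0,0,-0.8,150],
  [0,0,0,0,0,-0.8,150],
  [0,0,0,0,0,-0.5,150],
  [0,0,0,0.25,0.5,0,150],
  [0,0,0,0.4,0.8,0,150],
  [0,0,0,0.4,0.8,0,150],
  [0,0,0,0.4,0.8,0,150],
])

```text
time_s: 15.07
eef_pos: [0.6059, 0.1515, 0.2006]
eef_rot: [-0.0, 0.0, 1.0, 0.0]
contact_force: [-0.8, 0.5, -2.7]
opening: 0.0545
```

Emit:
servo_tool([
  [0,0,0,0.4,0.8,0,150],
  [0,0,0,0.4,0.8,0,150],
  [0,0,0,0.4,0.8,0,150],
  [0,0,0,0.4,0.8,0,150],
  [0,0,0,0.4,0.8,0,150],
  [0,0,0,0.4,0.8,0,150],
  [0,0,0,0.4,0.8,0,150],
  [0,0,0,0.25,0.7,0,150],
  [0,0,0,0,0,0,150],
  [0,0,0,0,0,0,150],
])

```text
time_s: 15.9
eef_pos: [0.5298, 0.3088, 0.2005]
eef_rot: [-0.0, -0.001, 1.0, -0.0]
contact_force: [0.8, -0.5, -3.3]
opening: 0.0539
```

```bash
python3 - <<'E'
from h import *
T=pose();s=read_state();print(s['eef_pos'],s['opening'],s['contact_force'])
im=snapshot('wrist');cv2.imwrite('pics/w5.png',np.clip(im[:,:,::-1].astype(float)*1.8,0,255).astype(np.uint8))
im=snapshot('scene');cv2.imwrite('pics/s5.png',np.clip(im[:,:,::-1].astype(float)*1.8,0,255).astype(np.uint8))
E
```

```text
[0.52983946 0.30884681 0.20050238] 0.05389513472696148 [ 0.79364775 -0.53638951 -3.29355332]
```

View pics/w5.png

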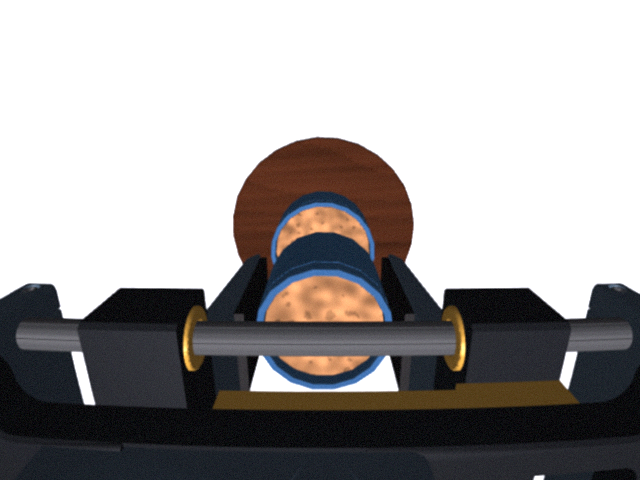

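View pics/s5.png

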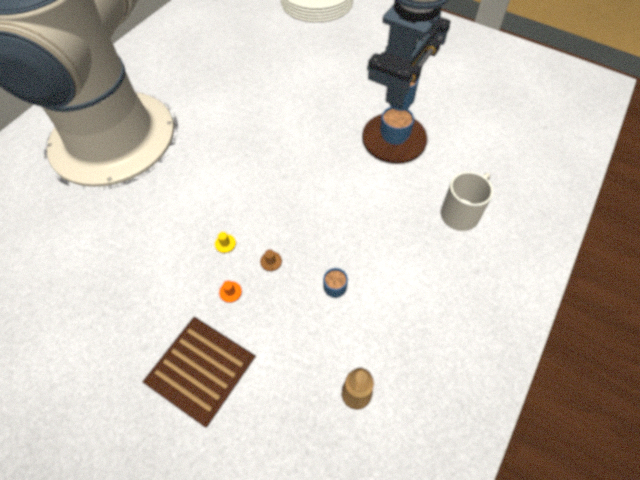

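```bash
cat >> h.py <<'E'
def rim(C,im,c0,z,rout,tol=.006):
    "fit the lit blue rim ring, mid radius rout-1.5mm, at height z"
    hsv=cv2.cvtColor(im,cv2.COLOR_RGB2HSV)
    m=(abs(hsv[:,:,0].astype(int)-108)<12)&(hsv[:,:,1]>110)&(hsv[:,:,2]>75)
    y,x=np.where(m);P=toplane(C,np.c_[x,y].astype(float),z)
    c=np.array(c0,float)
    for k in range(6):
        t=tol if k<3 else tol/2
        Q=P[abs(np.hypot(*(P[:,:2]-c).T)-(rout-.0015))<t]
        c=circ(Q,rout-.0015)
    a=np.degrees(np.arctan2(*(Q[:,:2]-c).T[::-1]));h=np.histogram(a,8,(-180,180))[0]
    return c,len(Q),h,np.hypot(*(Q[:,:2]-c).T).std()
E
python3 - <<'E'
from h import *
T=pose();C=cam('wrist',T);print(T[:3,3])
im=snapshot('wrist');hsv=cv2.cvtColor(im,cv2.COLOR_RGB2HSV);print(hsv[270:278,325],hsv[203:208,323])
print(rim(C,im,T[:2,3],T[2,3]-.098+.062,.027)); print(rim(C,im,(.531,.307),.066,.033))
E
```

```text
[0.53064842 0.30763207 0.20056675]
[[106 161  90]
 [107 157 104]
 [108 158 105]
 [106 155 102]
 [107 150 100]
 [112  82  93]
 [  9  73  94]
 [ 11 128 112]] [[106 157 104]
 [107 129  99]
 [140  28  81]
 [ 11 117 111]
 [ 13 140 118]]
(array([0.52928545, 0.30668802]), 1602, array([281, 218,  95, 204, 202, 100, 216, 286]), np.float64(0.0006332207549918932))
(array([0.53100469, 0.30700564]), 732, array([145, 145,  84,   0,   0,  85, 139, 134]), np.float64(0.0008992068602047552))
```

```bash
python3 - <<'E'
from h import *
ld=lambda f:(cv2.imread(f)[:,:,::-1]/1.8).round().astype(np.uint8)
def CT(p):
    T=np.diag([-1,1,-1,1.]);T[:3,3]=p;return cam('wrist',T)
# held large
p=(.5324,.3026,.1526);print('held L off',rim(CT(p),ld('pics/w2.png'),p[:2],p[2]-.0926+.052,.033)[0]-p[:2])
p=(.4929,.3078,.2678);print('placed L',rim(CT(p),ld('pics/w3.png'),(.531,.307),.066,.033))
p=(.4002,.0694,.2547);print('pre L',rim(CT(p),ld('pics/w1b.png'),(.44,.066),.052,.033))
p=(.6024,.0780,.2683);print('pre M',rim(CT(p),ld('pics/w4.png'),(.6435,.078),.062,.027))
for i in range(3): print(read_state()['eef_pos'])
print(pose()[:3,:3].round(4))
E
```

```text
held L off [-0.00218369 -0.0009397 ]
placed L (array([0.53119864, 0.30711463]), 308, array([50, 50, 39, 15, 24, 33, 50, 47]), np.float64(0.000397821760827634))
pre L (array([0.44018287, 0.06577006]), 45, array([ 3,  4, 12, 10,  8,  7,  1,  0]), np.float64(0.0001892588034005132))
pre M (array([0.64364671, 0.07792371]), 62, array([ 3,  7, 11,  5, 11, 17,  6,  2]), np.float64(0.0002473820299349021))
[0.53085895 0.30738042 0.20056936]
[0.53085895 0.30738042 0.20056936]
[0.53085895 0.30738042 0.20056936]
[[-1.e+00  5.e-04 -5.e-04]
 [ 5.e-04  1.e+00 -3.e-04]
 [ 5.e-04 -3.e-04 -1.e+00]]
```

Emit:
servo_tool([
  [0,0,0,-0.03,0,0,150],
  [0,0,0,0,0,0.3,150],
  [0,0,0,0,0,0.5,150],
  [0,0,0,0,0,0.3,150],
  [0,0,0,0,0,0.2,150],
  [0,0,0,0,0,0.1,150],
  [0,0,0,0,0,0.1,150],
  [0,0,0,0,0,0.06,150],
  [0,0,0,0,0,0,150],
  [0,0,0,0,0,0,150],
])

```text
time_s: 16.88
eef_pos: [0.5319, 0.308, 0.162]
eef_rot: [0.0, 0.0, 1.0, 0.0]
contact_force: [1.0, -0.3, -3.4]
opening: 0.0544
```

Emit:
servo_tool([
  [0,0,0,0,0,0.04,150],
  [0,0,0,0,0,0.04,150],
  [0,0,0,0,0,0.03,150],
  [0,0,0,0,0,0,150],
  [0,0,0,0,0,0,150],
  [0,0,0,0,0,0,150],
  [0,0,0,0,0,0,150],
  [0,0,0,0,0,0,150],
  [0,0,0,0,0,0,150],
  [0,0,0,0,0,0,150],
])

```text
time_s: 17.72
eef_pos: [0.5318, 0.3079, 0.1592]
eef_rot: [0.0, 0.0, 1.0, 0.0]
contact_force: [-2.1, -1.0, 5.2]
opening: 0.0545
```

Emit:
servo_tool([
  [0,0,0,0,0,0,0],
  [0,0,0,0,0,0,0],
  [0,0,0,0,0,0,0],
  [0,0,0,0,0,0,0],
  [0,0,0,0,0,0,0],
  [0,0,0,0,0,-0.2,0],
  [0,0,0,0,0,-0.4,0],
  [0,0,0,0,0,-0.8,0],
  [0,0,0,0,0,-0.9,0],
  [0,0,0,0,0,-0.9,0],
])

```text
time_s: 18.55
eef_pos: [0.5316, 0.3079, 0.2407]
eef_rot: [0.0, 0.0, 1.0, 0.0]
contact_force: [0.5, 0.1, -1.1]
opening: 0.0911
```

Emit:
servo_tool([
  [0,0,0,0,0,-0.9,0],
  [0,0,0,0,0,-0.9,0],
  [0,0,0,0.5,0,-0.9,0],
  [0,0,0,0.6,0,-0.9,0],
  [0,0,0,0.5,0,0,0],
  [0,0,0,0,0,0,0],
  [0,0,0,0,0,0,0],
  [0,0,0,0,0,0,0],
  [0,0,0,0,0,0,0],
  [0,0,0,0,0,0,0],
])

```text
time_s: 19.38
eef_pos: [0.4921, 0.3078, 0.3284]
eef_rot: [-0.0, 0.0, 1.0, -0.0]
contact_force: [0.1, 0.9, -0.4]
opening: 0.0914
```

```bash
python3 - <<'E'
from h import *
T=pose();s=read_state();print(T[:3,3],s['contact_force'],s['opening'])
C=cam('wrist',T);im=snapshot('wrist');cv2.imwrite('pics/w6.png',np.clip(im[:,:,::-1].astype(float)*1.8,0,255).astype(np.uint8))
print(findcork(C,im,(.531,.307),.060,*DIM['medium']),rim(C,im,(.531,.307),.122,.027))
print(rim(C,im,(.531,.307),.066,.033))
E
```

```text
[0.49212407 0.30776567 0.32838041] [ 0.06428182  0.94209031 -0.40387128] 0.09136793732251106
(array([0.53127703, 0.30700768]), np.float64(0.9122287655502763), np.float64(0.9122287655502763)) (array([0.53148294, 0.3069552 ]), 150, array([17, 18, 16, 14, 15, 26, 26, 18]), np.float64(0.00030110760802575827))
(array([0.5314321 , 0.30712233]), 107, array([22, 20, 13,  0,  0, 15, 16, 21]), np.float64(0.0006276399342200316))
```

View pics/w6.png

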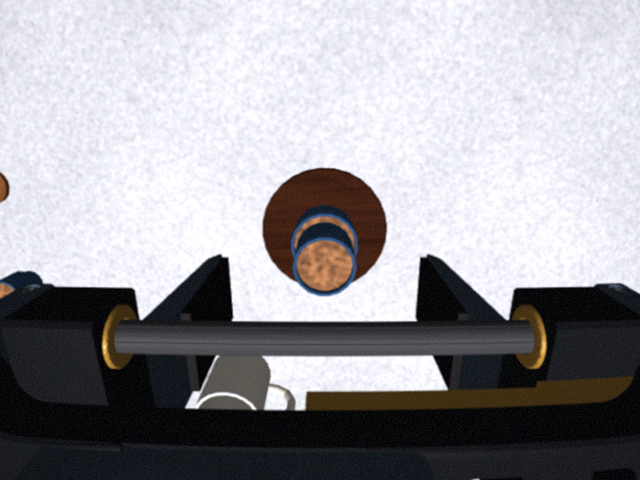

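The medium canister sits at (325,266), concentric with the large one. Next is the small one.

Emit:
servo_tool([
  [0,0,0,-0.18,-0.98,0,0],
  [0,0,0,-0.18,-0.98,0,0],
  [0,0,0,-0.18,-0.98,0,0],
  [0,0,0,-0.18,-0.98,0.1,0],
  [0,0,0,-0.18,-0.98,0.3,0],
  [0,0,0,-0.18,-0.98,0.3,0],
  [0,0,0,-0.18,-0.98,0.3,0],
  [0,0,0,-0.18,-0.98,0.3,0],
  [0,0,0,-0.18,-0.98,0.3,0],
  [0,0,0,-0.18,-0.98,0.3,0],
])

```text
time_s: 20.27
eef_pos: [0.5369, 0.0615, 0.2808]
eef_rot: [-0.0, 0.0, 1.0, -0.0]
contact_force: [0.6, 0.3, -0.0]
opening: 0.0908
```

Emit:
servo_tool([
  [0,0,0,-0.18,-0.98,0.3,0],
  [0,0,0,-0.18,-0.98,0.3,0],
  [0,0,0,-0.18,-0.98,0.3,0],
  [0,0,0,-0.18,-0.98,0.3,0],
  [0,0,0,-0.18,-0.98,0,0],
  [0,0,0,0,0,0,0],
  [0,0,0,0,0,0,0],
  [0,0,0,0,0,0,0],
  [0,0,0,0,0,0,0],
  [0,0,0,0,0,0,0],
])

```text
time_s: 21.1
eef_pos: [0.5591, -0.0588, 0.2516]
eef_rot: [0.0, -0.0, 1.0, 0.0]
contact_force: [-0.2, -0.6, -0.8]
opening: 0.0907
```

```bash
python3 - <<'E'
from h import *
T=pose();s=read_state();print(T[:3,3],s['contact_force'],s['opening'])
C=cam('wrist',T);im=snapshot('wrist');cv2.imwrite('pics/w7.png',np.clip(im[:,:,::-1].astype(float)*1.8,0,255).astype(np.uint8))
print(findcork(C,im,(.601,-.060),0,*DIM['small']),rim(C,im,(.601,-.06),.046,.021))
E
```

```text
[ 0.55906128 -0.05875445  0.25157159] [-0.23469127 -0.63865644 -0.84412952] 0.09067386231531738
(array([ 0.60188652, -0.0614315 ]), np.float64(0.875167048477739), np.float64(0.875167048477739)) (array([ 0.60156643, -0.06146329]), 58, array([ 0,  5, 15, 14, 13,  8,  3,  0]), np.float64(0.0002650533920183426))
```

View pics/w7.png

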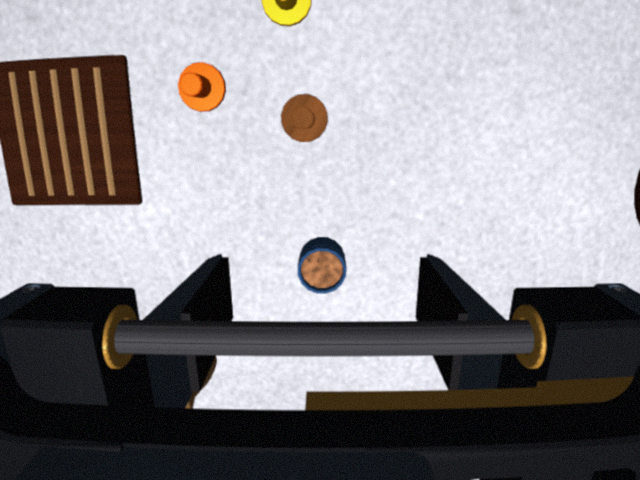

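Emit:
servo_tool([
  [0,0,0,-0.86,-0.04,0,0],
  [0,0,0,-0.86,-0.04,0,0],
  [0,0,0,0,0,0.9,0],
  [0,0,0,0,0,0.9,0],
  [0,0,0,0,0,0.9,0],
  [0,0,0,0,0,0.9,0],
  [0,0,0,0,0,0.9,0],
  [0,0,0,0,0,0.9,0],
  [0,0,0,0,0,0.7,0],
  [0,0,0,0,0,0.32,0],
])

```text
time_s: 21.98
eef_pos: [0.6012, -0.0609, 0.0889]
eef_rot: [-0.001, -0.0, 1.0, 0.0]
contact_force: [-0.2, 0.8, -0.3]
opening: 0.0913
```

Emit:
servo_tool([
  [0,0,0,0,0,0,180],
  [0,0,0,0,0,0,180],
  [0,0,0,0,0,0,180],
  [0,0,0,0,0,0,180],
  [0,0,0,0,0,0,180],
  [0,0,0,0,0,0,180],
  [0,0,0,0,0,0,180],
  [0,0,0,0,0,0,180],
  [0,0,0,0,0,0,180],
  [0,0,0,0,0,0,180],
], newtons=15)

```text
time_s: 22.82
eef_pos: [0.6022, -0.0616, 0.0912]
eef_rot: [0.0, 0.0, 1.0, -0.0]
contact_force: [-0.8, 1.5, 5.5]
opening: 0.0422
```

Emit:
servo_tool([
  [0,0,0,0,0,-0.4,180],
  [0,0,0,0,0,-0.9,180],
  [0,0,0,0,0,-0.9,180],
  [0,0,0,0,0,-0.9,180],
  [0,0,0,0,0,-0.9,180],
  [0,0,0,0,0,-0.9,180],
  [0,0,0,0,0,-0.9,180],
  [0,0,0,0,0.4,-0.76,180],
  [0,0,0,0.2,0.9,0,180],
  [0,0,0,0.2,0.9,0,180],
])

```text
time_s: 23.65
eef_pos: [0.5925, -0.0066, 0.2568]
eef_rot: [0.001, 0.001, 1.0, -0.0]
contact_force: [-0.6, -0.1, -1.7]
opening: 0.0421
```

Emit:
servo_tool([
  [0,0,0,0.2,0.9,0,180],
  [0,0,0,0.2,0.9,0,180],
  [0,0,0,0.2,0.9,0,180],
  [0,0,0,0.2,0.9,0,180],
  [0,0,0,0.2,0.9,0,180],
  [0,0,0,0.2,0.9,0,180],
  [0,0,0,0.2,0.9,0,180],
  [0,0,0,0.2,0.9,0,180],
  [0,0,0,0.2,0.9,0,180],
  [0,0,0,0.2,0.9,0,180],
])

```text
time_s: 24.48
eef_pos: [0.5416, 0.2194, 0.2555]
eef_rot: [-0.0, 0.0, 1.0, -0.0]
contact_force: [0.7, 1.2, -1.5]
opening: 0.0418
```

Emit:
servo_tool([
  [0,0,0,0.2,0.9,0,180],
  [0,0,0,0.2,0.9,0,180],
  [0,0,0,0.02,0.9,0,180],
  [0,0,0,0,0.86,0,180],
  [0,0,0,0,0,0,180],
  [0,0,0,0,0,0,180],
  [0,0,0,0,0,0,180],
  [0,0,0,0,0,0,180],
  [0,0,0,0,0,0,180],
  [0,0,0,0,0,0,180],
])

```text
time_s: 25.32
eef_pos: [0.5318, 0.3067, 0.2551]
eef_rot: [-0.0, 0.001, 1.0, -0.0]
contact_force: [-0.5, -0.6, -0.7]
opening: 0.042
```

```bash
python3 - <<'E'
from h import *
T=pose();s=read_state();print(s['eef_pos'],s['opening'],s['contact_force'])
C=cam('wrist',T);im=snapshot('wrist');cv2.imwrite('pics/w8.png',np.clip(im[:,:,::-1].astype(float)*1.8,0,255).astype(np.uint8))
print(rim(C,im,T[:2,3],T[2,3]-.091+.046,.021));print(rim(C,im,(.531,.307),.122,.027))
E
```

```text
[0.53181954 0.30670989 0.25510416] 0.0420285715530298 [-0.5283054  -0.62773243 -0.7449575 ]
(array([0.53089994, 0.30577811]), 957, array([189, 188,   0, 104, 105,   0, 183, 188]), np.float64(0.0006302670363618456))
(array([0.5313578 , 0.30698153]), 643, array([100, 114,  47,  54,  53,  63, 113,  99]), np.float64(0.0009929571418617886))
```

View pics/w8.png

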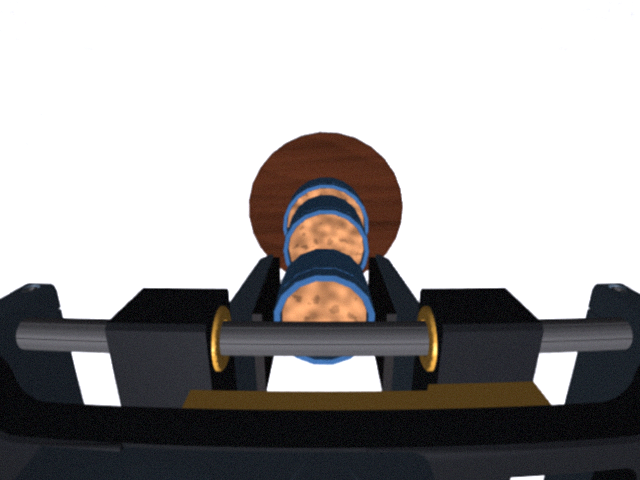

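Emit:
servo_tool([
  [0,0,0,0,0.045,0,180],
  [0,0,0,0,0,0.4,180],
  [0,0,0,0,0,0.5,180],
  [0,0,0,0,0,0.4,180],
  [0,0,0,0,0,0.2,180],
  [0,0,0,0,0,0.1,180],
  [0,0,0,0,0,0.1,180],
  [0,0,0,0,0,0.08,180],
  [0,0,0,0,0,0,180],
  [0,0,0,0,0,0,180],
])

```text
time_s: 26.2
eef_pos: [0.5318, 0.3086, 0.2107]
eef_rot: [0.0, 0.0, 1.0, 0.0]
contact_force: [-0.6, -0.3, -1.1]
opening: 0.0423
```

Emit:
servo_tool([
  [0,0,0,0,0,0.06,180],
  [0,0,0,0,0,0.04,180],
  [0,0,0,0,0,0.03,180],
  [0,0,0,0,0,0,180],
  [0,0,0,0,0,0,180],
  [0,0,0,0,0,0,180],
  [0,0,0,0,0,0,180],
  [0,0,0,0,0,0,180],
  [0,0,0,0,0,0,180],
  [0,0,0,0,0,0,180],
])

```text
time_s: 27.03
eef_pos: [0.5318, 0.3086, 0.2073]
eef_rot: [0.0, 0.0, 1.0, 0.0]
contact_force: [0.1, 0.7, 0.2]
opening: 0.0423
```

Nearly in contact. One more small step down.

Emit:
servo_tool([
  [0,0,0,0,0,0.02,180],
  [0,0,0,0,0,0.01,180],
  [0,0,0,0,0,0,180],
  [0,0,0,0,0,0,180],
  [0,0,0,0,0,0,180],
  [0,0,0,0,0,0,180],
  [0,0,0,0,0,0,180],
  [0,0,0,0,0,0,180],
  [0,0,0,0,0,0,180],
  [0,0,0,0,0,0,180],
])

```text
time_s: 27.87
eef_pos: [0.5319, 0.3086, 0.2072]
eef_rot: [0.0, 0.0, 1.0, 0.0]
contact_force: [-2.8, -1.8, 10.3]
opening: 0.0426
```

Emit:
servo_tool([
  [0,0,0,0,0,0,0],
  [0,0,0,0,0,0,0],
  [0,0,0,0,0,0,0],
  [0,0,0,0,0,0,0],
  [0,0,0,0,0,0,0],
  [0,0,0,0,0,-0.2,0],
  [0,0,0,0,0,-0.4,0],
  [0,0,0,0,0,-0.8,0],
  [0,0,0,0,0,-0.9,0],
  [0,0,0,0,0,-0.9,0],
])

```text
time_s: 28.7
eef_pos: [0.5316, 0.3085, 0.2882]
eef_rot: [0.0, 0.0, 1.0, -0.0]
contact_force: [0.5, 0.7, -0.1]
opening: 0.0915
```

Emit:
servo_tool([
  [0,0,0,0,0,-0.9,0],
  [0,0,0,0,0,-0.9,0],
  [0,0,0,0.5,0,-0.9,0],
  [0,0,0,0.6,0,-0.6,0],
  [0,0,0,0.5,0,0,0],
  [0,0,0,0,0,0,0],
  [0,0,0,0,0,0,0],
  [0,0,0,0,0,0,0],
  [0,0,0,0,0,0,0],
  [0,0,0,0,0,0,0],
])

```text
time_s: 29.53
eef_pos: [0.4922, 0.3084, 0.3685]
eef_rot: [-0.0, 0.0, 1.0, -0.0]
contact_force: [0.4, 0.9, 0.2]
opening: 0.0909
```

```bash
python3 - <<'E'
from h import *
T=pose();s=read_state();print(T[:3,3],s['contact_force'],s['opening'])
C=cam('wrist',T);im=snapshot('wrist');cv2.imwrite('pics/w9.png',np.clip(im[:,:,::-1].astype(float)*1.8,0,255).astype(np.uint8))
print(findcork(C,im,(.531,.307),.116,*DIM['small']),rim(C,im,(.531,.307),.162,.021))
print(rim(C,im,(.531,.307),.122,.027))
E
```

```text
[0.49215122 0.30841965 0.3684973 ] [0.39883983 0.8989601  0.18453555] 0.09085262643866301
(array([0.53135801, 0.30771198]), np.float64(0.8885055387567834), np.float64(0.8888102282715251)) (array([0.53112073, 0.30780067]), 112, array([12, 17, 21, 23, 17, 12,  3,  7]), np.float64(0.000416280543010697))
(array([0.53190415, 0.3069227 ]), 44, array([ 5,  1, 13,  0,  0,  4, 13,  8]), np.float64(0.000997859353880867))
```

View pics/w9.png

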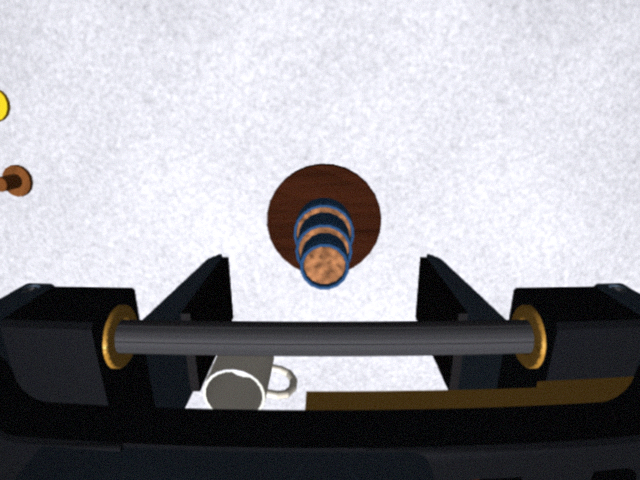

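The small canister is seated at (325,266), and the three canisters are concentric. Next is the brown lid.

Emit:
servo_tool([
  [0,0,0,0.14,-0.96,0,0],
  [0,0,0,0.14,-0.96,0,0],
  [0,0,0,0.14,-0.96,0,0],
  [0,0,0,0.14,-0.96,0,0],
  [0,0,0,0.14,-0.96,0.2,0],
  [0,0,0,0.14,-0.96,0.4,0],
  [0,0,0,0.14,-0.96,0.4,0],
  [0,0,0,0.14,-0.96,0.4,0],
  [0,0,0,0.14,-0.96,0.4,0],
  [0,0,0,0.14,-0.96,0.4,0],
])

```text
time_s: 30.42
eef_pos: [0.4565, 0.0673, 0.3134]
eef_rot: [-0.0, 0.0, 1.0, -0.0]
contact_force: [0.4, -0.3, 0.3]
opening: 0.0912
```

Emit:
servo_tool([
  [0,0,0,0.14,-0.96,0.4,0],
  [0,0,0,0.14,-0.96,0.4,0],
  [0,0,0,0.14,-0.96,0.4,0],
  [0,0,0,0.14,-0.96,0.4,0],
  [0,0,0,0.14,-0.96,0.4,0],
  [0,0,0,0.14,-0.96,0.4,0],
  [0,0,0,0,0,0.1,0],
  [0,0,0,0,0,0,0],
  [0,0,0,0,0,0,0],
  [0,0,0,0,0,0,0],
])

```text
time_s: 31.25
eef_pos: [0.436, -0.0749, 0.2518]
eef_rot: [0.0, -0.0, 1.0, 0.0]
contact_force: [0.3, -0.2, 0.6]
opening: 0.0911
```

```bash
python3 - <<'E'
from h import *
T=pose();s=read_state();print(T[:3,3],s['contact_force'],s['opening'])
C=cam('wrist',T);im=snapshot('wrist');cv2.imwrite('pics/w10.png',np.clip(im[:,:,::-1].astype(float)*1.8,0,255).astype(np.uint8))
a=im.astype(int)
mk,ce=corkmask(im,proj(C,[[.4775,-.0755,.02]])[0],30)
c=max(cv2.findContours(mk.astype(np.uint8),0,1)[0],key=cv2.contourArea)[:,0]
print(ce,mk.sum(),circ(toplane(C,c,.0135)),circ(toplane(C,c,.0135),.02))
E
```

```text
[ 0.4359644  -0.07489604  0.25176491] [ 0.28452394 -0.15420884  0.58961499] 0.0910798830764901
[323.156  255.7792] 1250 [ 0.47718636 -0.07629786  0.0191011 ] [ 0.477255   -0.07626451]
```

View pics/w10.png

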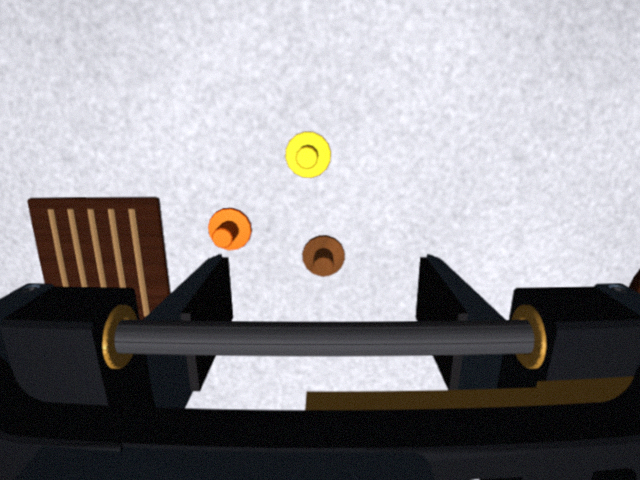

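Emit:
servo_tool([
  [0,0,0,-0.83,-0.03,0,115],
  [0,0,0,-0.83,0,0,115],
  [0,0,0,0,0,0.9,115],
  [0,0,0,0,0,0.9,115],
  [0,0,0,0,0,0.9,115],
  [0,0,0,0,0,0.9,115],
  [0,0,0,0,0,0.9,115],
  [0,0,0,0,0,0.8,115],
  [0,0,0,0,0,0.5,115],
  [0,0,0,0,0,0.2,115],
])

```text
time_s: 32.13
eef_pos: [0.4769, -0.0754, 0.1001]
eef_rot: [-0.001, -0.0, 1.0, 0.0]
contact_force: [-0.2, 0.4, -0.9]
opening: 0.05
```

```bash
python3 - <<'E'
from h import *
T=pose();s=read_state();print(T[:3,3],s['contact_force'],s['opening'])
im=snapshot('scene');cv2.imwrite('pics/s11.png',cv2.resize(np.clip(im[190:350,180:400,::-1].astype(float)*1.8,0,255).astype(np.uint8),None,fx=3,fy=3))
E
```

```text
[ 0.47686914 -0.07536863  0.10012109] [-0.21617623  0.3581843  -0.88597542] 0.05000402732407846
```

View pics/s11.png

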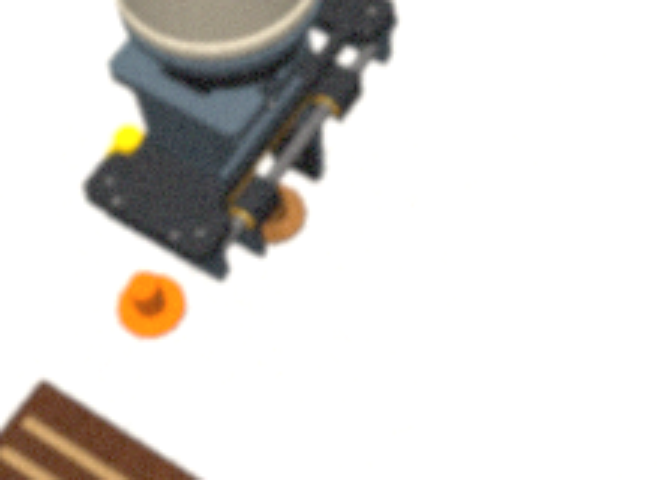

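The brown lid's knob is between the fingers, at crop (282,212). I'll go 5 mm lower and close.

Emit:
servo_tool([
  [0,0,0,0,0,0.12,115],
  [0,0,0,0,0,0.08,115],
  [0,0,0,0,0,0,220],
  [0,0,0,0,0,0,220],
  [0,0,0,0,0,0,220],
  [0,0,0,0,0,0,220],
  [0,0,0,0,0,0,220],
  [0,0,0,0,0,0,220],
  [0,0,0,0,0,0,220],
  [0,0,0,0,0,0,220],
], newtons=10)

```text
time_s: 33.02
eef_pos: [0.4773, -0.0763, 0.0966]
eef_rot: [0.0, 0.0, 1.0, -0.0]
contact_force: [0.1, 0.0, 4.1]
opening: 0.017
```

Emit:
servo_tool([
  [0,0,0,0,0,-0.4,220],
  [0,0,0,0,0,-0.9,220],
  [0,0,0,0,0,-0.9,220],
  [0,0,0,0,0,-0.9,220],
  [0,0,0,0,0,-0.9,220],
  [0,0,0,0,0,-0.9,220],
  [0,0,0,0,0,-0.9,220],
  [0,0,0,0,0,-0.9,220],
  [0,0,0,0,0.4,-0.9,220],
  [0,0,0,0,0.8,-0.56,220],
])

```text
time_s: 33.85
eef_pos: [0.4776, -0.0472, 0.3025]
eef_rot: [0.001, 0.001, 1.0, -0.0]
contact_force: [0.2, 0.5, -0.6]
opening: 0.0168
```

Emit:
servo_tool([
  [0,0,0,-0.14,0.9,0,220],
  [0,0,0,-0.14,0.9,0,220],
  [0,0,0,-0.14,0.9,0,220],
  [0,0,0,-0.14,0.9,0,220],
  [0,0,0,-0.14,0.9,0,220],
  [0,0,0,-0.14,0.9,0,220],
  [0,0,0,-0.14,0.9,0,220],
  [0,0,0,-0.14,0.9,0,220],
  [0,0,0,-0.14,0.9,0,220],
  [0,0,0,-0.14,0.9,0,220],
])

```text
time_s: 34.68
eef_pos: [0.512, 0.1799, 0.3003]
eef_rot: [-0.0, 0.0, 1.0, -0.0]
contact_force: [-0.0, -0.3, -0.5]
opening: 0.0171
```

Emit:
servo_tool([
  [0,0,0,-0.14,0.9,0,220],
  [0,0,0,-0.14,0.9,0,220],
  [0,0,0,-0.14,0.9,0,220],
  [0,0,0,-0.14,0.8,0,220],
  [0,0,0,-0.14,0.8,0,220],
  [0,0,0,-0.05,0.7,0,220],
  [0,0,0,0,0.2,0,220],
  [0,0,0,0,0,0,220],
  [0,0,0,0,0,0,220],
  [0,0,0,0,0,0,220],
])

```text
time_s: 35.52
eef_pos: [0.5308, 0.3078, 0.3004]
eef_rot: [-0.0, 0.0, 1.0, -0.0]
contact_force: [0.3, 0.4, 0.1]
opening: 0.0169
```

```bash
python3 - <<'E'
from h import *
T=pose();s=read_state();print(s['eef_pos'],s['opening'],s['contact_force'])
C=cam('wrist',T);im=snapshot('wrist');cv2.imwrite('pics/w12.png',np.clip(im[:,:,::-1].astype(float)*1.8,0,255).astype(np.uint8))
print(rim(C,im,(.531,.3075),.162,.021))
print('TCP-centred lid flange px',proj(C,[[T[0,3],T[1,3],T[2,3]-.096+.0135],[T[0,3]-.02,T[1,3],T[2,3]-.096+.0135]]))
E
```

```text
[0.53081813 0.30784344 0.30040399] 0.016902390201359186 [0.27234189 0.41047983 0.11393655]
(array([0.53132384, 0.30758309]), 309, array([63, 84, 13,  0,  0, 15, 72, 62]), np.float64(0.0007880634191389297))
TCP-centred lid flange px [[325.69072806 285.32965182]
 [325.71366191 247.38518254]]
```

View pics/w12.png

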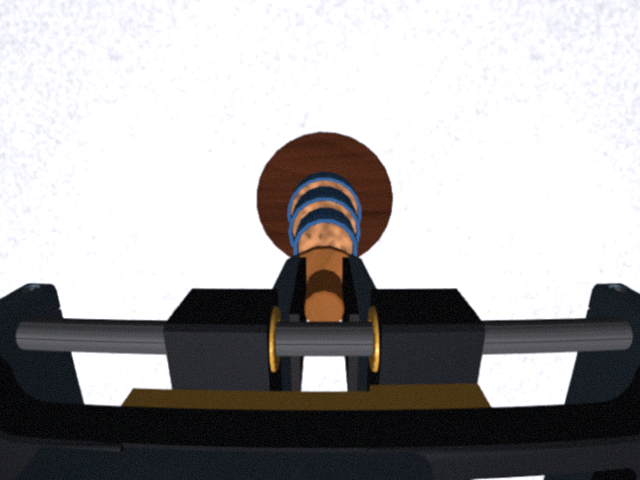

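The lid is held upright at (325,290), in line with the small canister's rim below it.

Emit:
servo_tool([
  [0,0,0,-0.02,0.01,0.3,220],
  [0,0,0,0,0,0.5,220],
  [0,0,0,0,0,0.4,220],
  [0,0,0,0,0,0.3,220],
  [0,0,0,0,0,0.15,220],
  [0,0,0,0,0,0.1,220],
  [0,0,0,0,0,0.08,220],
  [0,0,0,0,0,0,220],
  [0,0,0,0,0,0,220],
  [0,0,0,0,0,0,220],
])

```text
time_s: 36.4
eef_pos: [0.5316, 0.3091, 0.2551]
eef_rot: [0.0, 0.0, 1.0, 0.0]
contact_force: [-0.3, 0.7, 0.0]
opening: 0.0168
```

Emit:
servo_tool([
  [0,0,0,0,0,0.04,220],
  [0,0,0,0,0,0.03,220],
  [0,0,0,0,0,0,220],
  [0,0,0,0,0,0,220],
  [0,0,0,0,0,0,220],
  [0,0,0,0,0,0,220],
  [0,0,0,0,0,0,220],
  [0,0,0,0,0,0,220],
  [0,0,0,0,0,0,220],
  [0,0,0,0,0,0,220],
])

```text
time_s: 37.23
eef_pos: [0.5315, 0.309, 0.253]
eef_rot: [0.0, 0.0, 1.0, 0.0]
contact_force: [0.6, 0.4, -0.1]
opening: 0.017
```

Emit:
servo_tool([
  [0,0,0,0,0,0.02,220],
  [0,0,0,0,0,0.02,220],
  [0,0,0,0,0,0,220],
  [0,0,0,0,0,0,220],
  [0,0,0,0,0,0,220],
  [0,0,0,0,0,0,220],
  [0,0,0,0,0,0,220],
  [0,0,0,0,0,0,220],
  [0,0,0,0,0,0,220],
  [0,0,0,0,0,0,220],
])

```text
time_s: 38.07
eef_pos: [0.5316, 0.3091, 0.2525]
eef_rot: [0.0, 0.0, 1.0, 0.0]
contact_force: [-1.0, -0.0, 6.3]
opening: 0.0168
```

Emit:
servo_tool([
  [0,0,0,0,0,0,100],
  [0,0,0,0,0,0,100],
  [0,0,0,0,0,0,100],
  [0,0,0,0,0,0,100],
  [0,0,0,0,0,0,100],
  [0,0,0,0,0,-0.2,100],
  [0,0,0,0,0,-0.4,100],
  [0,0,0,0,0,-0.8,100],
  [0,0,0,0,0,-0.9,100],
  [0,0,0,0,0,-0.9,100],
])

```text
time_s: 38.9
eef_pos: [0.5313, 0.309, 0.3337]
eef_rot: [0.0, 0.0, 1.0, 0.0]
contact_force: [1.0, -0.5, -0.2]
opening: 0.0555
```

Emit:
servo_tool([
  [0,0,0,0,0,-0.6,0],
  [0,0,0,0.5,0,0,0],
  [0,0,0,1,0,0,0],
  [0,0,0,1,0,0,0],
  [0,0,0,1,0,0,0],
  [0,0,0,0.5,0,0,0],
  [0,0,0,0,0,0,0],
  [0,0,0,0,0,0,0],
  [0,0,0,0,0,0,0],
  [0,0,0,0,0,0,0],
])

```text
time_s: 39.73
eef_pos: [0.4325, 0.3091, 0.347]
eef_rot: [0.0, 0.0, 1.0, 0.0]
contact_force: [0.7, 0.6, 0.2]
opening: 0.0914
```

```bash
python3 - <<'E'
from h import *
T=pose();s=read_state();print(s['eef_pos'],s['opening'],s['contact_force'],s['time_s'])
b=lambda im:np.clip(im[:,:,::-1].astype(float)*1.8,0,255).astype(np.uint8)
cv2.imwrite('pics/w13.png',b(snapshot('wrist')));S=b(snapshot('scene'));cv2.imwrite('pics/s13.png',S)
cv2.imwrite('pics/s13c.png',cv2.resize(S[40:200,320:500],None,fx=3.5,fy=3.5))
E
```

```text
[0.4325193  0.30908267 0.34704286] 0.09141033874874258 [0.70904564 0.63610338 0.16347596] 39.7333
```

View pics/w13.png

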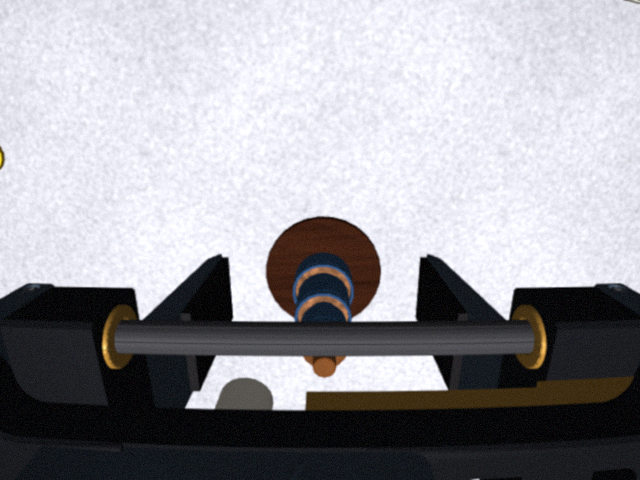

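View pics/s13c.png

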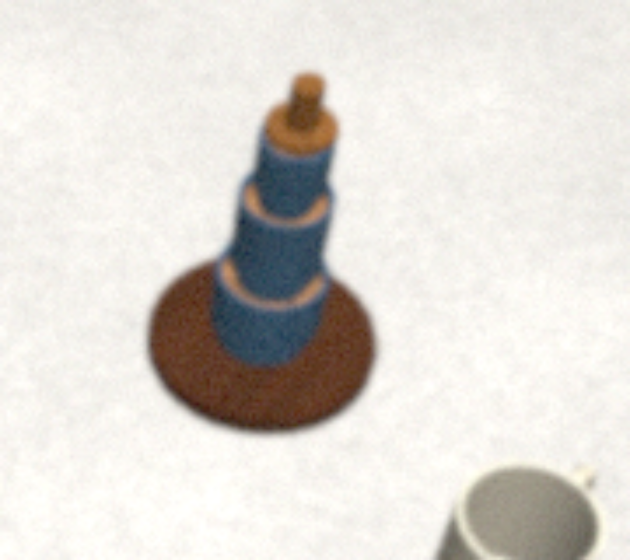

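View pics/s13.png

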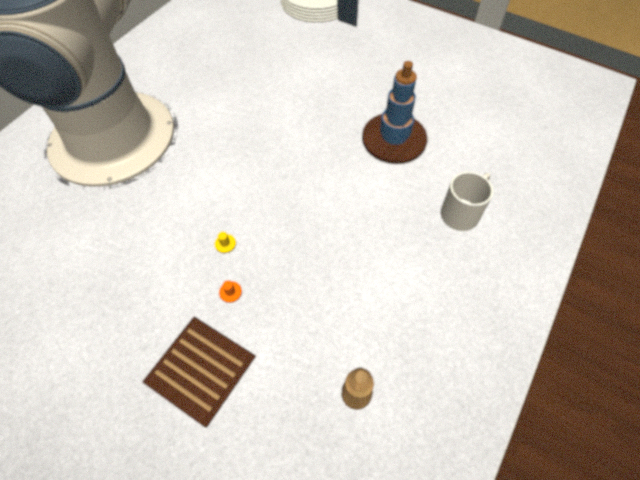

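The scene picture shows the whole stack upright on the board at (397,105), with the lid on top at (406,73). The mug (466,200), pepper mill (358,388) and look-alikes haven't moved.

```bash
python3 -c "
from plant import *
print(close_job())"
```

```text
the job is handed in; nothing more can be done
None
```

The stack is finished and handed in at about 40 s of the 112 s allowed. The large, medium and small blue canisters stand in that order on the middle of the round board, with the brown wooden lid in the top recess.

**Checks that passed:**
- **Canister fit:** The wrist camera put each canister within about 1 mm of the one below, and the large one within about 1 mm of the board's centre. Each was let go only after a light contact force (5–13 N) at about the seated height.
- **Lid:** It touched down with about 6 N at the expected height. The last scene picture shows it upright on the small canister.
- **Other things:** The mug, pepper mill and look-alikes are where they started, and the gripper was clear of everything at hand-in.

**Checks that disagreed:**
- **Canisters in the gripper:** Close-up wrist views of a held canister read about 1 mm off in x compared with the views from further back. I allowed for this when placing.
- **Lid knob:** The gripper opening read 17 mm on the 18 mm knob.
- **Lid seating:** I checked this only by contact height, force and the scene picture. I did not fit the lid's position after letting go.

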